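Close the pantry canisters

ROBOT

A 7-joint arm with a two-finger parallel gripper is mounted at the origin on the work surface. World frame = base frame: x ahead of the robot, y to its left, z up, the work surface at z = 0. Lengths are in m, angles in rad, forces in N, time in s.
With the tool pointing down it reaches from about 0.425 to 0.925 m from the base axis. Payload 6.8 kg.
Tool frame: the origin (TCP) lies midway between the tips of the shut fingers; the grasp point (between the pads) lies 19 mm behind it; z points along the fingers, y is the direction in which the jaws open and shut (so a half turn about z gives the same grasp; the last joint's range is limited). The gripper opens to 85 mm and grips with 20 to 120 N. Pads are 22 mm wide; open, the fingers measure 114 mm over their backs; the gripper's body (76 mm by 85 mm) begins 54 mm behind the grasp point. The pads swing forward as they close: fully open they stand 13 mm farther back than shut.
Start: joints at [-1.328, 0.477, 0.022, 1.555, -0.011, 1.109, -0.083], TCP at [0.232, 0.634, 0.231] pointing down, gripper open.
Joint ranges: [-2.96, 2.96], [-0.34, 2.1], [-1.41, 1.46], [0.24, 2.44], [-1.37, 4.51], [0.17, 1.92], [-2.96, 2.96]. Speed limits (rad/s): [2.39, 2.39, 3.14, 3.14, 3.14, 3.14, 3.14].

INTERFACE

Orientations are given as a rotation vector (axis times angle).
In Python, from bench import r gives the robot as it stands. The module is installed in compiled form; this text tells all that it offers.
- The arm moves only by the tool apply_moves, never from a script. Its argument "plan" is a list that holds one entry, the list of rows, each a list of 7 numbers: the turn, a rotation vector about the tool's x, y, z scaled (see below), then the shift along the tool's x, y, z scaled (see below), then the closure, from -1 (fully open) to 1 (shut). In form: [[[wx, wy, wz, tx, ty, tz, grip], ...]]. A call has 1 to 12 rows; each row is the pose to reach, as a shift and turn from the pose commanded when the call began, along the tool's axes at that moment, turning the shorter way round; what a row does not reach only later rows make up. The controller multiplies each number of a shift by 0.4 m and each number of a turn by 180 degrees. A row lasts 1/12 s, in which the tool goes at most 41.7 mm and 7.16 degrees, less where a joint would pass 70% of its speed; a pose out of reach is approached as far as the arm can. A call with a number of a shift or a turn outside -1 to 1 is refused whole. A call with a gripper value outside its range is refused whole. The fingers move at their own pace and stop on an object; "force" is the grip in N (left out, the last holds). Time passes only in rows, so rows that repeat a pose let the fingers close. It gives the time, the measured TCP pose, the force and the opening at its end, in the units of the state.
- r.get_obs(): the state, without advancing time (a new reading comes with each control period).
- r.grab_frame(name): name is "scene" or "top"; returns a dict with "pixels" (384x512x3 uint8, blue, green, red), "fx", "fy", "cx", "cy" (pixels), "pose" (4x4, takes a point from camera to world coordinates). Camera axes: x right, y up, looking along -z (the intrinsics and any distortion apply to the point x, -y, -z); pixel columns grow to the right and rows downward; lengths in m; the calibration is good to about 2 mm. A picture is of the moment at which its call begins. There is no depth.
- r.hand_in(): hands the job in, once; it reports no verdict.
The state is a dict: "clock": time; "joints": joint angles; "qvel": joint speeds; "tau": joint torques, N m; "tcp_pos": TCP position; "orientation": TCP orientation; "contact_force": force on the tool from outside, world axes, zero at the start; "moment": the same for the moment, N m; "grip_width": finger opening in m.
Only numpy, scipy, OpenCV 4.12 (cv2) and the standard library are available. Lean on these libraries where they do the work, as an engineer would, in place of code of your own. Each camera call takes 0.05 s, during which the arm holds its last target. There are 200 camera calls.

TASK

The four stoneware canisters on the pantry bench are washed and dry: put each glazed lid back on the canister of its own colour, sitting fully home and level, and let go. Set the lids down rather than dropping them, keep the canisters standing on the bench, and leave the oil bottle and the pepper mill where they are.

Things in the scene. Friction and masses are not known exactly. Their poses are not given: they have to be found in the camera images.
- canister_flour: The largest canister, glazed blue: an open round stoneware pot standing upright, 112 mm outside diameter, 145 mm high, straight 5 mm walls, so a mouth 102 mm wide. Loose and empty. Origin: centre of its underside; z up.
- lid_flour: The largest lid, blue like its canister, right way up. From below: clay plug 14 mm deep, tapering from 96 to 80 mm across, fits the mouth; flange 112 mm across, 14 to 21 mm up, rests on the rim; beech knob to hold it by, 28 mm across, 26 to 48 mm up (neck below). Origin: centre of plug's underside, z up; seated, 131 mm above the canister's origin. 200 g.
- canister_sugar: The second largest canister, glazed terracotta red-brown: an open round stoneware pot standing upright, 102 mm outside diameter, 128 mm high, straight 5 mm walls, so a mouth 92 mm wide. Loose and empty. Origin: centre of its underside; z up.
- lid_sugar: The second largest lid, terracotta red-brown like its canister, right way up. From below: clay plug 14 mm deep, tapering from 86 to 70 mm across, fits the mouth; flange 102 mm across, 14 to 21 mm up, rests on the rim; beech knob to hold it by, 28 mm across, 26 to 48 mm up (neck below). Origin: centre of plug's underside, z up; seated, 114 mm above the canister's origin. 170 g.
- canister_coffee: The second smallest canister, glazed sage green: an open round stoneware pot standing upright, 92 mm outside diameter, 112 mm high, straight 5 mm walls, so a mouth 82 mm wide. Loose and empty. Origin: centre of its underside; z up.
- lid_coffee: The second smallest lid, sage green like its canister, right way up. From below: clay plug 14 mm deep, tapering from 76 to 60 mm across, fits the mouth; flange 92 mm across, 14 to 21 mm up, rests on the rim; beech knob to hold it by, 28 mm across, 26 to 48 mm up (neck below). Origin: centre of plug's underside, z up; seated, 98 mm above the canister's origin. 140 g.
- canister_tea: The smallest canister, glazed mustard yellow: an open round stoneware pot standing upright, 82 mm outside diameter, 98 mm high, straight 5 mm walls, so a mouth 72 mm wide. Loose and empty. Origin: centre of its underside; z up.
- lid_tea: The smallest lid, mustard yellow like its canister, right way up. From below: clay plug 14 mm deep, tapering from 66 to 50 mm across, fits the mouth; flange 82 mm across, 14 to 21 mm up, rests on the rim; beech knob to hold it by, 28 mm across, 26 to 48 mm up (neck below). Origin: centre of plug's underside, z up; seated, 84 mm above the canister's origin. 110 g.
- oil_bottle: A green glass oil bottle with a black cap, 56 mm diameter, 185 mm high, standing loose on the bench. To be left alone. Origin: centre of its underside.
- pepper_mill: A dark wooden pepper mill, turned, 54 mm diameter at the foot, 163 mm high, standing loose on the bench. To be left alone. Origin: centre of its underside.
Things that resemble listed ones, but are neither listed nor needed, are in the scene too. Leave any purple look-alike of the lid_flour alone. What is shaped like the lid_sugar but purple is not meant.

How it is judged:
At the end, for the whole second after the job is handed in: Each lid sits on the canister of its own colour, axes within 8 mm, height within 3 mm of fully seated, level with the rim within 0.05 rad, released and at rest; the canisters stand upright on the bench (within 0.08 rad, 8 mm), the oil bottle and pepper mill upright (within 0.1 rad) (horizontal distance between lid_flour and canister_flour below 0.008 m and z of lid_flour in the frame of canister_flour between 0.128 and 0.134 m and angle between the z axis of lid_flour and the z axis of canister_flour, either way round below 0.05 rad and angle between each of lid_flour, lid_sugar, lid_coffee, lid_tea, oil_bottle, pepper_mill's own z axis and vertical below 0.1 rad and angle between each of canister_flour, canister_sugar, canister_coffee, canister_tea's own z axis and vertical below 0.08 rad and height (world z) of each of canister_flour, canister_sugar, canister_coffee, canister_tea below 0.008 m and linear speed of each of lid_flour, canister_flour, lid_sugar, canister_sugar, lid_coffee, canister_coffee, lid_tea, canister_tea below 0.02 m/s and horizontal distance between lid_sugar and canister_sugar below 0.008 m and z of lid_sugar in the frame of canister_sugar between 0.111 and 0.117 m and angle between the z axis of lid_sugar and the z axis of canister_sugar, either way round below 0.05 rad and horizontal distance between lid_coffee and canister_coffee below 0.008 m and z of lid_coffee in the frame of canister_coffee between 0.095 and 0.101 m and angle between the z axis of lid_coffee and the z axis of canister_coffee, either way round below 0.05 rad and horizontal distance between lid_tea and canister_tea below 0.008 m and z of lid_tea in the frame of canister_tea between 0.081 and 0.087 m and angle between the z axis of lid_tea and the z axis of canister_tea, either way round below 0.05 rad); the robot touches nothing.
It fails at once if a lid is dropped: it falls freely, out of the fingers, faster than 0.8 m/s (a fall of over 3 cm) ((linear speed of lid_flour above 0.8 m/s and contact force between the fingers and lid_flour below 0.05 N) or (linear speed of lid_sugar above 0.8 m/s and contact force between the fingers and lid_sugar below 0.05 N) or (linear speed of lid_coffee above 0.8 m/s and contact force between the fingers and lid_coffee below 0.05 N) or (linear speed of lid_tea above 0.8 m/s and contact force between the fingers and lid_tea below 0.05 N)).
It fails at once if the oil bottle is knocked over or shifted by more than 3 cm (distance of oil_bottle from where it was at the start of the episode above 0.03 m or angle between oil_bottle's own z axis and vertical above 0.5 rad).
It fails at once if the pepper mill is knocked over or shifted by more than 3 cm (distance of pepper_mill from where it was at the start of the episode above 0.03 m or angle between pepper_mill's own z axis and vertical above 0.5 rad).
It also fails if it takes over 115 s, if anything falls off the work surface, if the arm or the gripper's body presses on something with over 40 N, if the wrist force passes 120 N, or if a joint passes its speed limit or range.

## Working session

There is one attempt and no reset: what is moved stays moved. The work goes in short steps, Python scripts to look and compute and a tool call to move; the robot and the scene stay as the last step left them, time stands still between calls to the robot, and variables do not carry over. Pictures are saved under pics/ and viewed, on a budget of 14 in all, crops included, one or two more only if the job needs it, and the job is handed in when it is done.

Besides the shell and the picture viewer there is one more tool, called after "Call:" as name(argument=value, ...) on one line, values as JSON. apply_moves: Moves the arm, as the interface text tells. Its arguments: {"type":"object","properties":{"plan":{"type":"array","items":{"type":"array","items":{"type":"array","items":{"type":"number","minimum":-1,"maximum":1}}}},"force":{"type":"number"}},"required":["plan"]}

```bash
mkdir -p pics; python3 - <<'E'
from bench import r
import cv2,numpy as np
np.set_printoptions(precision=4,suppress=True)
for n in("scene","top"):
    f=r.grab_frame(n); cv2.imwrite(f"pics/{n}0.png",f["pixels"])
    print(n,{k:f[k] for k in f if k!="pixels"})
print(r.get_obs())
E
```

```text
scene {'fx': 439.09277952971644, 'fy': 439.09277952971644, 'cx': 247.9138234935092, 'cy': 192.2280403616739, 'pose': array([[-0.7031, -0.5292,  0.475 ,  0.9851],
       [ 0.7109, -0.5064,  0.4881,  0.5322],
       [-0.0178,  0.6809,  0.7322,  0.8399],
       [ 0.    ,  0.    ,  0.    ,  1.    ]])}
top {'fx': 474.805478896382, 'fy': 474.805478896382, 'cx': 250.81426480848015, 'cy': 185.48250777374105, 'pose': array([[ 0.0012,  0.9944, -0.1056,  0.3438],
       [-0.9998,  0.0034,  0.0211, -0.0187],
       [ 0.0214,  0.1056,  0.9942,  1.1956],
       [ 0.    ,  0.    ,  0.    ,  1.    ]])}
{'clock': 0.1, 'joints': array([-1.3281,  0.4777,  0.0224,  1.5563, -0.0115,  1.1093, -0.0831]), 'qvel': array([ 0.0025, -0.0006, -0.0005, -0.0042, -0.0002,  0.0018,  0.0001]), 'tau': array([  0.0046, -59.7757,   1.6139, -28.1958,   0.0129,   0.0049,
        -0.    ]), 'tcp_pos': array([0.2318, 0.6334, 0.2304]), 'orientation': array([-0.5481, -3.0932,  0.0026]), 'contact_force': array([-0.2073,  0.4817,  0.6224]), 'moment': array([ 0.0345,  0.0149, -0.0557]), 'grip_width': 0.08578379503104841}
```

View pics/top0.png

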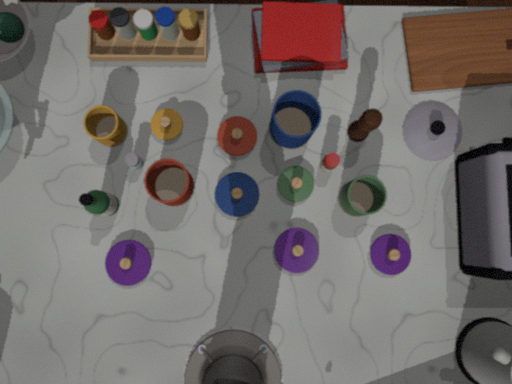

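View pics/scene0.png

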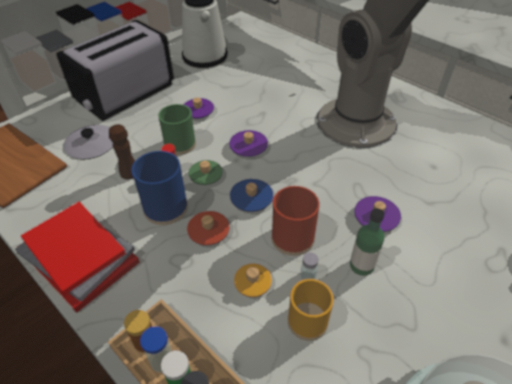

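Top view, lids: blue (237,194), terracotta (237,136), green (296,183), yellow (167,124). Canisters: flour (293,120), sugar (170,183), coffee (362,195), tea (105,125). Three purple lids at (128,262), (297,250) and (390,254) are decoys because their colour matches no canister. The oil bottle is at (97,202), the mill at (365,125). Next I'll measure everything in both views.

```bash
cat > h.py <<'E'
from bench import r
import cv2,numpy as np
from scipy.optimize import least_squares
from scipy.spatial.transform import Rotation as Ro
np.set_printoptions(precision=4,suppress=True)
HUE=dict(flour=(104,116),sugar=(0,8),coffee=(45,75),tea=(17,27))   # opencv hue
SIZE=dict(flour=(.056,.145),sugar=(.051,.128),coffee=(.046,.112),tea=(.041,.098))
def cast(f,uv,z):
    uv=np.atleast_2d(uv); P=f["pose"]
    d=np.c_[(uv[:,0]-f["cx"])/f["fx"],-(uv[:,1]-f["cy"])/f["fy"],-np.ones(len(uv))]@P[:3,:3].T
    return (P[:3,3]+d*((z-P[2,3])/d[:,2])[:,None])[:,:2]
def project(f,p):
    P=f["pose"]; c=P[:3,:3].T@(np.asarray(p)-P[:3,3]); return np.array([f["cx"]+f["fx"]*c[0]/-c[2],f["cy"]+f["fy"]*c[1]/c[2]])
def blobs(f,name,amin=250):
    hsv=cv2.cvtColor(f["pixels"],cv2.COLOR_BGR2HSV); lo,hi=HUE[name]
    m=cv2.inRange(hsv,(lo,90 if name!="coffee" else 60,40),(hi,255,255))
    if name=="sugar": m|=cv2.inRange(hsv,(176,90,40),(180,255,255))
    cs,_=cv2.findContours(m,cv2.RETR_EXTERNAL,cv2.CHAIN_APPROX_NONE)
    return [cv2.convexHull(c)[:,0].astype(float) for c in cs if cv2.contourArea(c)>amin]
def circ(f,hull,z,R,far):
    # dense hull points on the plane z; far: keep only the half away from the camera
    q=np.vstack([np.linspace(a,b,6)[:-1] for a,b in zip(hull,np.roll(hull,-1,0))])
    p=cast(f,q,z); c=p.mean(0)
    for _ in range(4):
        a=c-f["pose"][:2,3]; a/=np.linalg.norm(a)
        s=p[(p-c)@a>(-.1*R)] if far else p
        c=least_squares(lambda c:np.linalg.norm(s-c,axis=1)-R,c,loss="soft_l1",f_scale=.002).x
    free=least_squares(lambda v:np.linalg.norm(s-v[:2],axis=1)-v[2],[*c,R],loss="soft_l1",f_scale=.002).x
    return c,np.std(np.linalg.norm(s-c,axis=1)),free[2]
E
python3 - <<'E'
from h import *
for n in("top","scene"):
    f=r.grab_frame(n)
    for k,(R,H) in SIZE.items():
        for h in blobs(f,k):
            px=h.mean(0); l=circ(f,h,.021,R,False); c=circ(f,h,H,R,True)
            print(n,k,"px",px.round(),"lid",l[0],"rms %.4f R %.4f"%l[1:],"| can",c[0],"rms %.4f R %.4f"%c[1:],"want",R)
E
```

```text
top flour px [237. 193.] lid [ 0.4474 -0.0079] rms 0.0006 R 0.0535 | can [ 0.4265 -0.0106] rms 0.0040 R 0.0477 want 0.056
top flour px [296. 117.] lid [ 0.6475 -0.1584] rms 0.0088 R 0.0711 | can [ 0.6185 -0.1431] rms 0.0011 R 0.0535 want 0.056
top flour px [164.  17.] lid [0.9291 0.1425] rms 0.0164 R 0.0254 | can [0.827  0.2092] rms 0.0146 R 0.0227 want 0.056
top sugar px [170. 183.] lid [0.474  0.1568] rms 0.0044 R 0.0596 | can [0.4679 0.1475] rms 0.0007 R 0.0496 want 0.051
top sugar px [237. 135.] lid [ 0.5948 -0.0082] rms 0.0004 R 0.0496 | can [ 0.5651 -0.0104] rms 0.0027 R 0.0447 want 0.051
top sugar px [99. 20.] lid [0.9064 0.3856] rms 0.0161 R 0.0262 | can [0.8395 0.2697] rms 0.0152 R 0.0238 want 0.051
top sugar px [294.  42.] lid [ 0.8349 -0.1381] rms 0.0293 R 0.1352 | can [ 0.8666 -0.2092] rms 0.0210 R 1.8135 want 0.051
top coffee px [ 97. 204.] lid [0.4455 0.3428] rms 0.0130 R 0.0288 | can [0.4076 0.2754] rms 0.0164 R 0.0265 want 0.046
top coffee px [367. 197.] lid [ 0.4465 -0.3305] rms 0.0044 R 0.0501 | can [ 0.4387 -0.3046] rms 0.0015 R 0.0429 want 0.046
top coffee px [296
[... 1485 characters left out ...]
5 R 0.0323 | can [0.4522 0.3229] rms 0.0121 R 0.0270 want 0.046
scene coffee px [204. 173.] lid [ 0.4766 -0.149 ] rms 0.0030 R 0.0413 | can [ 0.542  -0.0624] rms 0.0046 R 0.0365 want 0.046
scene coffee px [180. 125.] lid [ 0.3934 -0.3725] rms 0.0273 R 0.0999 | can [ 0.4486 -0.2977] rms 0.0021 R 0.0413 want 0.046
scene tea px [137. 321.] lid [0.873  0.0864] rms 0.0104 R 0.0272 | can [0.8862 0.1347] rms 0.0117 R 0.0246 want 0.041
scene tea px [312. 306.] lid [0.5854 0.3008] rms 0.0092 R 0.0615 | can [0.6127 0.3136] rms 0.0004 R 0.0404 want 0.041
scene tea px [253. 279.] lid [0.6288 0.1733] rms 0.0005 R 0.0405 | can [0.6665 0.2111] rms 0.0021 R 0.0365 want 0.041
  ret = _var(a, axis=axis, dtype=dtype, out=out, ddof=ddof,
  arrmean = um.true_divide(arrmean, div, out=arrmean,
  ret = ret.dtype.type(ret / rcount)
```

```bash
sed -i 's/(lo,90 if name!="coffee" else 60,40)/(lo-4 if lo>4 else 0,75 if name!="coffee" else 45,25)/; s/    return c,np.std.*/    return free[:2],np.std(np.linalg.norm(s-free[:2],axis=1)),free[2]/; s/(hi,255,255))$/(hi+4,255,255))/' h.py
python3 - <<'E'
from h import *
im=None
for n in("top","scene"):
    f=r.grab_frame(n); v=f["pixels"].copy()
    for k,(R,H) in SIZE.items():
        for h in blobs(f,k):
            px=h.mean(0); 
            l=circ(f,h,.021,R,False); c=circ(f,h,H,R,True)
            for nm,q in(("lid",l),("can",c)):
                if q[1]<.0017 and abs(q[2]-R)<.005: print(n,k,nm,px.round(),q[0],"rms %.4f R %.4f"%q[1:],R)
            cv2.polylines(v,[h.astype(int)],True,(255,255,255),1)
    if n=="top":
        im=v[90:290,60:430]; print("cap",cast(f,(86,200),.185),"mill",cast(f,(373,118),.158))
cv2.imwrite("pics/crop1.png",cv2.resize(im,None,fx=2.1,fy=2.1,interpolation=cv2.INTER_CUBIC))
E
```

```text
top flour lid [237. 193.] [ 0.4476 -0.0083] rms 0.0003 R 0.0538 0.056
top flour can [295. 116.] [ 0.6205 -0.1444] rms 0.0003 R 0.0542 0.056
top sugar can [170. 182.] [0.4689 0.1491] rms 0.0004 R 0.0500 0.051
top sugar lid [237. 136.] [ 0.595 -0.008] rms 0.0004 R 0.0500 0.051
top coffee can [365. 195.] [ 0.4398 -0.3084] rms 0.0004 R 0.0441 0.046
top coffee lid [294. 183.] [ 0.4741 -0.1542] rms 0.0005 R 0.0439 0.046
top tea lid [166. 125.] [0.6236 0.1687] rms 0.0005 R 0.0406 0.041
top tea can [166. 125.] [0.6058 0.1567] rms 0.0004 R 0.0376 0.041
top tea can [105. 125.] [0.6089 0.3101] rms 0.0003 R 0.0407 0.041
cap [[0.4191 0.309 ]] mill [[ 0.6073 -0.3149]]
scene flour lid [253. 195.] [ 0.4531 -0.0025] rms 0.0006 R 0.0532 0.056
scene flour can [159. 185.] [ 0.6254 -0.141 ] rms 0.0006 R 0.0545 0.056
scene sugar can [ 64. 343.] [ 1.0094 -0.1946] rms 0.0000 R 0.0510 0.051
scene sugar lid [208. 229.] [ 0.6    -0.0028] rms 0.0007 R 0.0506 0.051
scene sugar can [296. 219.] [0.4725 0.1526] rms 0.0004 R 0.0494 0.051
scene coffee lid [205. 173.] [ 0.4803 -0.1484] rms 0.0009 R 0.0438 0.046
scene coffee can [178. 126.] [ 0.4445 -0.303 ] rms 0.0009 R 0.0431 0.046
scene tea can [310. 308.] [0.6123 0.3132] rms 0.0003 R 0.0409 0.041
scene tea lid [251. 280.] [0.6289 0.1731] rms 0.0006 R 0.0413 0.041
scene tea can [251. 280.] [0.6616 0.2061] rms 0.0003 R 0.0367 0.041
```

View pics/crop1.png

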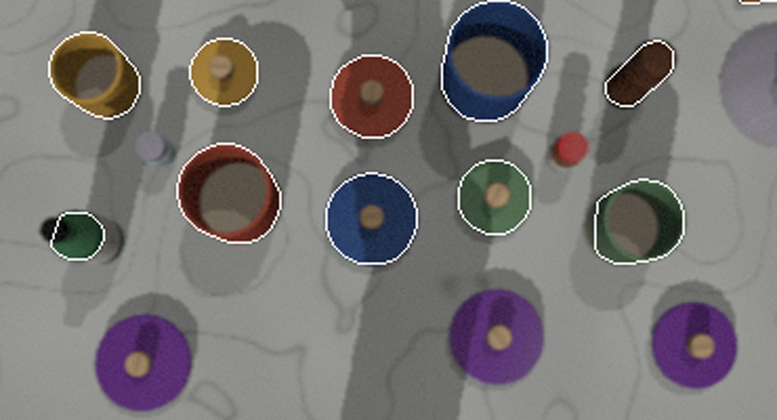

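```bash
cat >> h.py <<'E'
LID=dict(flour=(.4504,-.0054),sugar=(.5975,-.0054),coffee=(.4772,-.1513),tea=(.6263,.1709))
CAN=dict(flour=(.6230,-.1427),sugar=(.4707,.1509),coffee=(.4422,-.3057),tea=(.6106,.3117))
def plan(*pts):
    "rows (tool shift in units of the moves) for world TCP points, from the pose now"
    o=r.get_obs(); R=Ro.from_rotvec(o["orientation"]); p=o["tcp_pos"]; q=p
    print("t %.2f"%o["clock"],"tcp",p,"tilt",R.as_matrix()[:,2],"y",R.as_matrix()[:,1],"F",o["contact_force"],"w %.4f"%o["grip_width"])
    for t in pts:
        print(t,"->",(R.inv().apply(np.array(t)-p)/.4).round(4),"rows",np.ceil(np.linalg.norm(np.array(t)-q)/.0417)); q=np.array(t)
E
python3 -c "
from h import *
plan((.232,.634,.26),(.44,.40,.26),(*LID['tea'],.12),(*LID['tea'],.027))"
```

```text
t 0.30 tcp [0.2319 0.6337 0.231 ] tilt [-0.0002 -0.0006 -1.    ] y [ 0.3437  0.9391 -0.0006] F [ 0.7185  0.4254 -1.192 ] w 0.0857
(0.232, 0.634, 0.26) -> [ 0.      0.0007 -0.0725] rows 1.0
(0.44, 0.4, 0.26) -> [-0.6893 -0.3699 -0.0723] rows 8.0
(0.6263, 0.1709, 0.12) -> [-1.3236 -0.7475  0.2779] rows 8.0
(0.6263, 0.1709, 0.027) -> [-1.3236 -0.7474  0.5104] rows 3.0
```

Call:
apply_moves(plan=[[[0,0,0,0,0,-0.0725,0],[0,0,0,-0.69,-0.37,-0.0725,0],[0,0,0,-0.69,-0.37,-0.0725,0],[0,0,0,-0.69,-0.37,-0.0725,0],[0,0,0,-0.69,-0.37,-0.0725,0],[0,0,0,-0.69,-0.37,-0.0725,0],[0,0,0,-0.69,-0.37,-0.0725,0],[0,0,0,-0.69,-0.37,-0.0725,0],[0,0,0,-0.69,-0.37,-0.0725,0],[0,0,0,-0.69,-0.37,-0.0725,0]]], force=50)

```text
clock: 1.13
tcp_pos: [0.4454, 0.3938, 0.2606]
orientation: [0.563, 3.088, -0.003]
contact_force: [0.5, -0.2, 0.6]
grip_width: 0.0428
```

```bash
python3 -c "
from h import *
plan((*LID['tea'],.26),(*LID['tea'],.12),(*LID['tea'],.027))"
```

```text
t 1.13 tcp [0.4454 0.3938 0.2606] tilt [ 0.0025 -0.0023 -1.    ] y [ 0.3531  0.9356 -0.0012] F [ 0.4773 -0.1529  0.5817] w 0.0428
(0.6263, 0.1709, 0.26) -> [-0.6199 -0.3618  0.004 ] rows 7.0
(0.6263, 0.1709, 0.12) -> [-0.6188 -0.3613  0.354 ] rows 4.0
(0.6263, 0.1709, 0.027) -> [-0.6181 -0.361   0.5865] rows 3.0
```

Call:
apply_moves(plan=[[[0,0,0,-0.62,-0.362,0.004,0],[0,0,0,-0.62,-0.362,0.004,0],[0,0,0,-0.62,-0.362,0.004,0],[0,0,0,-0.62,-0.362,0.004,0],[0,0,0,-0.62,-0.362,0.004,0],[0,0,0,-0.62,-0.362,0.15,0],[0,0,0,-0.62,-0.362,0.25,0],[0,0,0,-0.62,-0.362,0.354,0],[0,0,0,-0.62,-0.362,0.354,0],[0,0,0,-0.62,-0.362,0.354,0],[0,0,0,-0.62,-0.362,0.354,0],[0,0,0,-0.62,-0.362,0.354,0]]])

```text
clock: 2.13
tcp_pos: [0.6241, 0.1806, 0.1205]
orientation: [0.546, 3.092, 0.003]
contact_force: [0.1, -0.3, 0.1]
grip_width: 0.0429
```

```bash
python3 -c "
from h import *
plan((*LID['tea'],.05),(*LID['tea'],.027))
f=r.grab_frame('scene');v=f['pixels']
cv2.imwrite('pics/a.png',cv2.resize(v[200:360,180:380],None,fx=3,fy=3))"
```

```text
t 2.13 tcp [0.6241 0.1806 0.1205] tilt [ 0.0018  0.0015 -1.    ] y [0.3426 0.9395 0.002 ] F [ 0.0883 -0.2518  0.0691] w 0.0429
(0.6263, 0.1709, 0.05) -> [-0.0132 -0.0212  0.1763] rows 2.0
(0.6263, 0.1709, 0.027) -> [-0.0132 -0.0213  0.2338] rows 1.0
```

View pics/a.png

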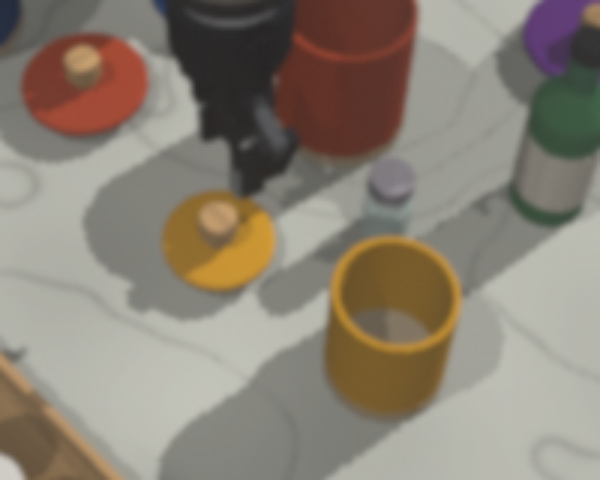

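Gripper is above the yellow lid (crop 220,240) and clear of its neighbours. Descending.

Call:
apply_moves(plan=[[[0,0,0,-0.013,-0.021,0.0,0],[0,0,0,-0.013,-0.021,0.08,0],[0,0,0,-0.013,-0.021,0.15,0],[0,0,0,-0.013,-0.021,0.176,0],[0,0,0,-0.013,-0.021,0.176,0],[0,0,0,-0.013,-0.021,0.176,0]]])

```text
clock: 2.68
tcp_pos: [0.6261, 0.1694, 0.0496]
orientation: [0.548, 3.092, 0.001]
contact_force: [1.0, -0.0, 0.8]
grip_width: 0.0428
```

```bash
python3 -c "
from h import *
plan((*LID['tea'],.027))"
```

```text
t 2.68 tcp [0.6261 0.1694 0.0496] tilt [ 0.0011  0.0004 -1.    ] y [0.3434 0.9392 0.0008] F [ 0.9823 -0.0491  0.7796] w 0.0428
(0.6263, 0.1709, 0.027) -> [0.0007 0.0036 0.0566] rows 1.0
```

Call:
apply_moves(plan=[[[0,0,0,0,0.003,0.03,0],[0,0,0,0,0.003,0.0565,0],[0,0,0,0,0.003,0.0565,0],[0,0,0,0,0.003,0.0565,1],[0,0,0,0,0.003,0.0565,1],[0,0,0,0,0.003,0.0565,1],[0,0,0,0,0.003,0.0565,1],[0,0,0,0,0.003,0.0565,1],[0,0,0,0,0.003,0.0565,1]]])

```text
clock: 3.43
tcp_pos: [0.6259, 0.1703, 0.0258]
orientation: [0.548, 3.093, 0.0]
contact_force: [-0.1, -0.4, -1.5]
grip_width: 0.026
```

```bash
python3 -c "
from h import *
plan((*LID['tea'],.20))"
```

```text
t 3.43 tcp [0.6259 0.1703 0.0258] tilt [ 0.0002  0.     -1.    ] y [0.3437 0.9391 0.0001] F [-0.0712 -0.35   -1.5299] w 0.0260
(0.6263, 0.1709, 0.2) -> [-0.0005  0.0018 -0.4355] rows 5.0
```

Call:
apply_moves(plan=[[[0,0,0,0,0,-0.05,1],[0,0,0,0,0,-0.15,1],[0,0,0,0,0,-0.25,1],[0,0,0,0,0,-0.34,1],[0,0,0,0,0,-0.34,1],[0,0,0,0,0,-0.34,1]]])

```text
clock: 3.93
tcp_pos: [0.6275, 0.1707, 0.1646]
orientation: [0.548, 3.089, 0.005]
contact_force: [-0.1, 0.5, -2.0]
grip_width: 0.0267
```

```bash
python3 -c "
from h import *
plan((*CAN['tea'],.162))"
```

```text
t 3.93 tcp [0.6275 0.1707 0.1646] tilt [ 0.0052  0.0021 -1.    ] y [0.3438 0.939  0.0037] F [-0.0989  0.5114 -1.9876] w 0.0267
(0.6106, 0.3117, 0.162) -> [0.1609 0.3164 0.007 ] rows 4.0
```

Call:
apply_moves(plan=[[[0,0,0,0.03,0.06,0.0,1],[0,0,0,0.07,0.13,0.0,1],[0,0,0,0.1,0.2,0.0,1],[0,0,0,0.14,0.27,0.0,1],[0,0,0,0.161,0.316,0.0,1],[0,0,0,0.161,0.316,0.0,1],[0,0,0,0.161,0.316,0.0,1],[0,0,0,0.161,0.316,0.0,1],[0,0,0,0.161,0.316,0.0,1]]])

```text
clock: 4.68
tcp_pos: [0.609, 0.3089, 0.1608]
orientation: [-0.552, -3.092, 0.003]
contact_force: [-0.0, 0.3, -1.5]
grip_width: 0.0265
```

```bash
cat >> h.py <<'E'
def hover(k,pic=None):
    "held lid against its canister, both views; lid plane from the TCP height"
    o=r.get_obs(); p=o["tcp_pos"]; R,H=SIZE[k]; zl=p[2]-.026+.021
    for n in("top","scene"):
        f=r.grab_frame(n); a=project(f,(*p[:2],zl)); print(n,"TCP",p[:2],"lid px expected",a.round())
        for h in blobs(f,k):
            for nm,z in(("lid",zl),("can",H)):
                for far in(False,True):
                    c=circ(f,h,z,R,far)
                    if c[1]<.003 and abs(c[2]-R)<.008: print("  ",nm,"far" if far else "all",h.mean(0).round(),c[0],"rms %.4f R %.4f"%c[1:])
        if pic==n: cv2.imwrite(f"pics/h_{k}.png",cv2.resize(f["pixels"],None,fx=1.5,fy=1.5))
E
python3 -c "
from h import *
hover('tea','scene'); plan((*CAN['tea'],.12))"
```

```text
top TCP [0.609  0.3089] lid px expected [ 94. 116.]
   lid far [105. 126.] [0.6061 0.3062] rms 0.0018 R 0.0406
   can far [105. 126.] [0.6205 0.324 ] rms 0.0019 R 0.0430
scene TCP [0.609  0.3089] lid px expected [314. 278.]
t 4.78 tcp [0.6092 0.3093 0.1614] tilt [-0.0003 -0.001  -1.    ] y [ 0.3458  0.9383 -0.001 ] F [ 0.0284 -0.0954 -0.0238] w 0.0260
(0.6106, 0.3117, 0.12) -> [-0.0013  0.007   0.1034] rows 1.0
```

View pics/h_tea.png

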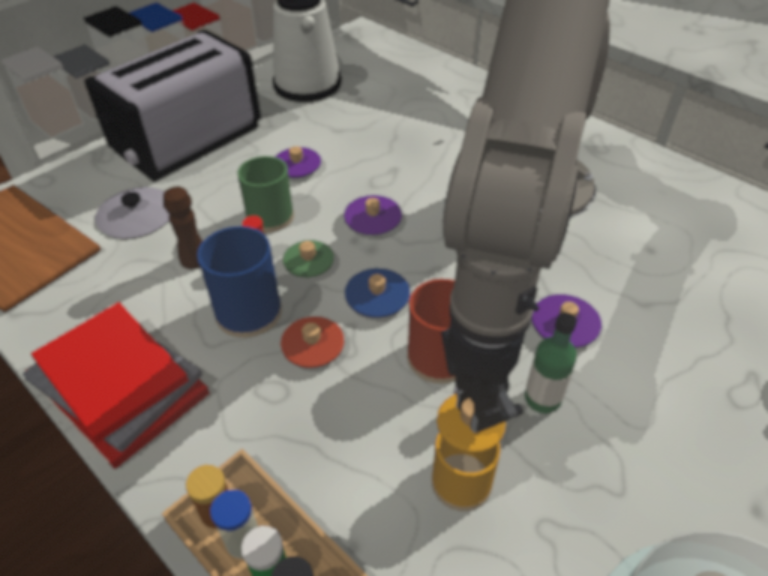

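Lid is held level over the mustard canister, lid at about (472,425) and canister at (465,470) in the picture. Top view puts the held lid 3 mm short of the TCP in x and y, the same as the camera bias I averaged out. Lowering.

Call:
apply_moves(plan=[[[0,0,0,-0.002,0.008,0.03,1],[0,0,0,-0.002,0.008,0.06,1],[0,0,0,-0.002,0.008,0.09,1],[0,0,0,-0.002,0.008,0.1,1],[0,0,0,-0.002,0.008,0.11,1],[0,0,0,-0.002,0.008,0.117,1],[0,0,0,-0.002,0.008,0.124,1],[0,0,0,-0.002,0.008,0.127,1],[0,0,0,-0.002,0.008,0.127,1]]])

```text
clock: 5.53
tcp_pos: [0.6107, 0.3139, 0.1109]
orientation: [0.548, 3.093, 0.0]
contact_force: [1.2, -0.4, -1.0]
grip_width: 0.0262
```

```bash
python3 -c "
from h import *
plan((.6113,.3122,.11))"
```

```text
t 5.53 tcp [0.6107 0.3139 0.1109] tilt [ 0.0001  0.0001 -1.    ] y [0.3436 0.9391 0.0001] F [ 1.1532 -0.3661 -0.9634] w 0.0262
(0.6113, 0.3122, 0.11) -> [-0.0029 -0.0034  0.0023] rows 1.0
```

Call:
apply_moves(plan=[[[0,0,0,0,-0.003,0.003,1],[0,0,0,0,-0.003,0.005,1],[0,0,0,0,-0.003,0.005,1]]])

```text
clock: 5.78
tcp_pos: [0.6105, 0.3128, 0.1097]
orientation: [0.548, 3.093, 0.001]
contact_force: [0.3, 0.0, 2.9]
grip_width: 0.0265
```

Contact shows as Fz rising from -1 N to +2.9 N at the expected height. Releasing and backing off.

Call:
apply_moves(plan=[[[0,0,0,0,-0.003,0.005,0.6],[0,0,0,0,-0.003,0.005,0.2],[0,0,0,0,-0.003,0.005,0],[0,0,0,0,-0.003,0.005,0],[0,0,0,0,-0.003,-0.03,0],[0,0,0,0,-0.003,-0.1,0],[0,0,0,0,-0.003,-0.2,0],[0,0,0,0,-0.003,-0.3,0],[0,0,0,0,-0.003,-0.3,0],[0,0,0,0,-0.003,-0.3,0]]])

```text
clock: 6.62
tcp_pos: [0.6117, 0.3123, 0.2333]
orientation: [0.548, 3.088, 0.007]
contact_force: [0.2, -0.4, -1.1]
grip_width: 0.0428
```

```bash
cat >> h.py <<'E'
def seated(k):
    R,H=SIZE[k]
    for n in("top","scene"):
        f=r.grab_frame(n)
        for h in blobs(f,k):
            c=circ(f,h,H+.007,R,True)
            if c[1]<.003 and abs(c[2]-R)<.006: print("seated",n,h.mean(0).round(),c[0],"rms %.4f R %.4f"%c[1:])
E
python3 -c "
from h import *
seated('tea');plan((*LID['sugar'],.24),(*LID['sugar'],.1))"
```

```text
seated top [107. 126.] [0.6092 0.3112] rms 0.0009 R 0.0403
seated scene [311. 305.] [0.6137 0.3152] rms 0.0003 R 0.0413
t 6.72 tcp [0.6095 0.3115 0.229 ] tilt [-0.0002  0.     -1.    ] y [ 0.3437  0.9391 -0.    ] F [-0.7834  0.8013 -0.7777] w 0.0425
(0.5975, -0.0054, 0.24) -> [-0.2441 -0.7543 -0.0274] rows 8.0
(0.5975, -0.0054, 0.1) -> [-0.2442 -0.7543  0.3226] rows 4.0
```

Tea lid's rim fit agrees in both views at seated height. On to the terracotta lid.

Call:
apply_moves(plan=[[[0,0,0,-0.244,-0.754,-0.027,0],[0,0,0,-0.244,-0.754,-0.027,0],[0,0,0,-0.244,-0.754,-0.027,0],[0,0,0,-0.244,-0.754,-0.027,0],[0,0,0,-0.244,-0.754,-0.027,0],[0,0,0,-0.244,-0.754,-0.027,0],[0,0,0,-0.244,-0.754,-0.027,0],[0,0,0,-0.244,-0.754,-0.027,0],[0,0,0,-0.244,-0.754,0.06,0],[0,0,0,-0.244,-0.754,0.15,0],[0,0,0,-0.244,-0.754,0.23,0],[0,0,0,-0.244,-0.754,0.3,0]]])

```text
clock: 7.72
tcp_pos: [0.5957, -0.0054, 0.1055]
orientation: [-0.548, -3.089, 0.002]
contact_force: [0.2, -0.1, -0.1]
grip_width: 0.0425
```

Call:
apply_moves(plan=[[[0,0,0,0,0,0.05,0],[0,0,0,0,0,0.08,0],[0,0,0,0,0,0.1,0],[0,0,0,0,0,0.1,0],[0,0,0,0,0,0.1,0]]])

```text
clock: 8.13
tcp_pos: [0.5981, -0.0052, 0.0692]
orientation: [0.548, 3.093, -0.0]
contact_force: [0.2, 0.4, 1.1]
grip_width: 0.0423
```

```bash
python3 -c "
from h import *
plan((*LID['sugar'],.026))"
```

```text
t 8.13 tcp [ 0.5981 -0.0052  0.0692] tilt [ 0.0001 -0.0001 -1.    ] y [ 0.3437  0.9391 -0.    ] F [0.2207 0.4421 1.0515] w 0.0423
(0.5975, -0.0054, 0.026) -> [ 0.0012 -0.0009  0.1079] rows 2.0
```

Call:
apply_moves(plan=[[[0,0,0,0.001,0,0.05,0],[0,0,0,0.001,0,0.09,0],[0,0,0,0.001,0,0.108,0],[0,0,0,0.001,0,0.108,0],[0,0,0,0.001,0,0.108,1],[0,0,0,0.001,0,0.108,1],[0,0,0,0.001,0,0.108,1],[0,0,0,0.001,0,0.108,1],[0,0,0,0.001,0,0.108,1],[0,0,0,0.001,0,0.108,1]]])

```text
clock: 8.97
tcp_pos: [0.5985, -0.0052, 0.0271]
orientation: [0.548, 3.091, 0.001]
contact_force: [0.2, -0.6, 6.8]
grip_width: 0.0264
```

Call:
apply_moves(plan=[[[0,0,0,0,0,-0.05,1],[0,0,0,0,0,-0.15,1],[0,0,0,0,0,-0.25,1],[0,0,0,0,0,-0.35,1],[0,0,0,0,0,-0.42,1],[0,0,0,0,0,-0.42,1],[0,0,0,0,0,-0.42,1],[0,0,0,0,0,-0.42,1]]])

```text
clock: 9.63
tcp_pos: [0.5965, -0.0047, 0.1928]
orientation: [-0.547, -3.092, 0.0]
contact_force: [-0.4, 0.1, -1.7]
grip_width: 0.0264
```

```bash
python3 -c "
from h import *
plan((*CAN['sugar'],.194))"
```

```text
t 9.63 tcp [ 0.5965 -0.0047  0.1928] tilt [-0.0015  0.0002 -1.    ] y [ 0.3433  0.9392 -0.0003] F [-0.3846  0.0847 -1.6714] w 0.0264
(0.4707, 0.1509, 0.194) -> [ 0.429   0.2574 -0.0024] rows 5.0
```

Call:
apply_moves(plan=[[[0,0,0,0.08,0.05,-0.002,1],[0,0,0,0.16,0.1,-0.002,1],[0,0,0,0.24,0.15,-0.002,1],[0,0,0,0.32,0.2,-0.002,1],[0,0,0,0.39,0.24,-0.002,1],[0,0,0,0.429,0.258,-0.002,1],[0,0,0,0.429,0.258,-0.002,1],[0,0,0,0.429,0.258,-0.002,1],[0,0,0,0.429,0.258,0.04,1],[0,0,0,0.429,0.258,0.05,1],[0,0,0,0.429,0.258,0.05,1]]])

```text
clock: 10.55
tcp_pos: [0.471, 0.1492, 0.1718]
orientation: [-0.551, -3.09, 0.005]
contact_force: [-0.3, 0.4, -1.9]
grip_width: 0.0262
```

```bash
python3 -c "
from h import *
hover('sugar','top'); plan((*CAN['sugar'],.1405))"
```

```text
top TCP [0.471  0.1492] lid px expected [164. 177.]
scene TCP [0.471  0.1492] lid px expected [296. 189.]
   lid far [ 62. 341.] [ 1.0129 -0.1586] rms 0.0000 R 0.0510
   can far [ 62. 341.] [ 1.0108 -0.1974] rms 0.0000 R 0.0510
   lid far [295. 219.] [0.4776 0.1539] rms 0.0025 R 0.0509
   can far [295. 219.] [0.4483 0.1321] rms 0.0027 R 0.0539
t 10.65 tcp [0.472  0.1499 0.1733] tilt [-0.001  -0.0009 -1.    ] y [ 0.3452  0.9385 -0.0012] F [ 0.4548 -0.3823 -1.9221] w 0.0261
(0.4707, 0.1509, 0.1405) -> [0.0038 0.0013 0.0821] rows 1.0
```

View pics/h_sugar.png

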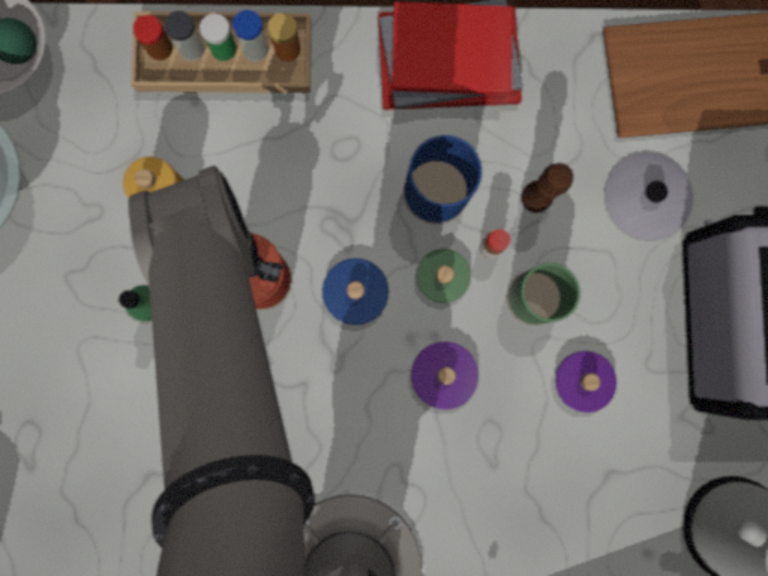

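Top view: bottle (140,300) and mill (548,185) are untouched, the tea lid sits on its canister (150,180), and the red lid is in the hand at (265,270), partly hidden by the arm. Lowering.

Call:
apply_moves(plan=[[[0,0,0,0.003,0.001,0.03,1],[0,0,0,0.003,0.001,0.05,1],[0,0,0,0.003,0.001,0.06,1],[0,0,0,0.003,0.001,0.068,1],[0,0,0,0.003,0.001,0.074,1],[0,0,0,0.003,0.001,0.08,1],[0,0,0,0.003,0.001,0.08,1],[0,0,0,0.003,0.001,0.08,1]]])

```text
clock: 11.32
tcp_pos: [0.4709, 0.1517, 0.1418]
orientation: [0.548, 3.093, 0.0]
contact_force: [-0.3, -0.1, -1.7]
grip_width: 0.0261
```

Call:
apply_moves(plan=[[[0,0,0,0,0,0.002,1],[0,0,0,0,0,0.004,1],[0,0,0,0,0,0.004,1]]])

```text
clock: 11.57
tcp_pos: [0.4711, 0.1518, 0.141]
orientation: [0.548, 3.093, 0.001]
contact_force: [-2.1, -0.1, 7.2]
grip_width: 0.0267
```

Seated at 0.141 (expected 0.1405, Fz +7 N). Releasing.

Call:
apply_moves(plan=[[[0,0,0,0,0,0.003,0.6],[0,0,0,0,0,0.003,0.2],[0,0,0,0,0,0.003,0],[0,0,0,0,0,0.003,0],[0,0,0,0,0,-0.03,0],[0,0,0,0,0,-0.1,0],[0,0,0,0,0,-0.2,0],[0,0,0,0,0,-0.25,0],[0,0,0,0,0,-0.25,0],[0,0,0,0,0,-0.25,0]]])

```text
clock: 12.4
tcp_pos: [0.4715, 0.152, 0.2412]
orientation: [0.548, 3.091, 0.003]
contact_force: [0.4, -0.3, -0.2]
grip_width: 0.0429
```

```bash
python3 -c "
from h import *
seated('sugar');plan((*LID['flour'],.24),(*LID['flour'],.07))"
```

```text
seated scene [295. 217.] [0.4743 0.1552] rms 0.0007 R 0.0496
t 12.50 tcp [0.4701 0.1515 0.2392] tilt [-0.0013 -0.0006 -1.    ] y [ 0.3435  0.9391 -0.001 ] F [-0.7631 -0.4682  0.2937] w 0.0429
(0.4504, -0.0054, 0.24) -> [-0.0883 -0.3852 -0.0018] rows 4.0
(0.4504, -0.0054, 0.07) -> [-0.0888 -0.3848  0.4232] rows 5.0
```

Call:
apply_moves(plan=[[[0,0,0,-0.0885,-0.385,0,0],[0,0,0,-0.0885,-0.385,0,0],[0,0,0,-0.0885,-0.385,0,0],[0,0,0,-0.0885,-0.385,0,0],[0,0,0,-0.0885,-0.385,0.05,0],[0,0,0,-0.0885,-0.385,0.14,0],[0,0,0,-0.0885,-0.385,0.23,0],[0,0,0,-0.0885,-0.385,0.32,0],[0,0,0,-0.0885,-0.385,0.39,0],[0,0,0,-0.0885,-0.385,0.423,0],[0,0,0,-0.0885,-0.385,0.423,0],[0,0,0,-0.0885,-0.385,0.423,0]]])

```text
clock: 13.5
tcp_pos: [0.4497, -0.0055, 0.0697]
orientation: [-0.548, -3.09, 0.003]
contact_force: [0.7, 0.5, 0.2]
grip_width: 0.0429
```

```bash
python3 -c "
from h import *
plan((*LID['flour'],.028))"
```

```text
t 13.50 tcp [ 0.4497 -0.0055  0.0697] tilt [-0.0037 -0.0011 -1.    ] y [ 0.3439  0.939  -0.0023] F [0.746  0.5168 0.1565] w 0.0429
(0.4504, -0.0054, 0.028) -> [-0.0018  0.001   0.1043] rows 2.0
```

Call:
apply_moves(plan=[[[0,0,0,-0.001,0.001,0.05,0],[0,0,0,-0.001,0.001,0.085,0],[0,0,0,-0.001,0.001,0.103,0],[0,0,0,-0.001,0.001,0.103,0],[0,0,0,-0.001,0.001,0.103,1],[0,0,0,-0.001,0.001,0.103,1],[0,0,0,-0.001,0.001,0.103,1],[0,0,0,-0.001,0.001,0.103,1],[0,0,0,-0.001,0.001,0.103,1],[0,0,0,-0.001,0.001,0.103,1]]])

```text
clock: 14.33
tcp_pos: [0.452, -0.0053, 0.0307]
orientation: [0.549, 3.092, 0.0]
contact_force: [-2.9, -2.8, 7.1]
grip_width: 0.0259
```

Call:
apply_moves(plan=[[[0,0,0,0,0,-0.05,1],[0,0,0,0,0,-0.15,1],[0,0,0,0,0,-0.25,1],[0,0,0,0,0,-0.35,1],[0,0,0,0,0,-0.43,1],[0,0,0,0,0,-0.5,1],[0,0,0,0,0,-0.5,1],[0,0,0,0,0,-0.5,1],[0,0,0,0,0,-0.5,1]]])

```text
clock: 15.08
tcp_pos: [0.4508, -0.0047, 0.229]
orientation: [-0.548, -3.092, -0.0]
contact_force: [-0.4, 0.4, -2.9]
grip_width: 0.0257
```

```bash
python3 -c "
from h import *
plan((*CAN['flour'],.225))"
```

```text
t 15.08 tcp [ 0.4508 -0.0047  0.229 ] tilt [-0.001   0.0003 -1.    ] y [ 0.3434  0.9392 -0.0001] F [-0.4342  0.3884 -2.913 ] w 0.0257
(0.623, -0.1427, 0.225) -> [-0.5229 -0.1761  0.0095] rows 6.0
```

Call:
apply_moves(plan=[[[0,0,0,-0.09,-0.03,0,1],[0,0,0,-0.18,-0.06,0,1],[0,0,0,-0.27,-0.09,0,1],[0,0,0,-0.36,-0.12,0,1],[0,0,0,-0.45,-0.15,0,1],[0,0,0,-0.523,-0.176,0,1],[0,0,0,-0.523,-0.176,0,1],[0,0,0,-0.523,-0.176,0,1],[0,0,0,-0.523,-0.176,0.04,1],[0,0,0,-0.523,-0.176,0.07,1],[0,0,0,-0.523,-0.176,0.07,1],[0,0,0,-0.523,-0.176,0.07,1]]])

```text
clock: 16.08
tcp_pos: [0.6223, -0.1418, 0.2]
orientation: [-0.546, -3.09, -0.0]
contact_force: [0.7, -0.3, -2.8]
grip_width: 0.0262
```

```bash
python3 -c "
from h import *
hover('flour','scene'); plan((*CAN['flour'],.161))"
```

```text
top TCP [ 0.6223 -0.1418] lid px expected [298. 106.]
scene TCP [ 0.6223 -0.1418] lid px expected [152. 150.]
   lid far [161. 182.] [ 0.6273 -0.1305] rms 0.0016 R 0.0548
   can far [161. 182.] [ 0.5994 -0.182 ] rms 0.0018 R 0.0589
t 16.18 tcp [ 0.6237 -0.1425  0.2019] tilt [-0.0001  0.0002 -1.    ] y [0.3432 0.9393 0.0002] F [ 0.5032 -0.2269 -1.8278] w 0.0260
(0.623, -0.1427, 0.161) -> [ 0.0015 -0.0012  0.1023] rows 1.0
```

View pics/h_flour.png

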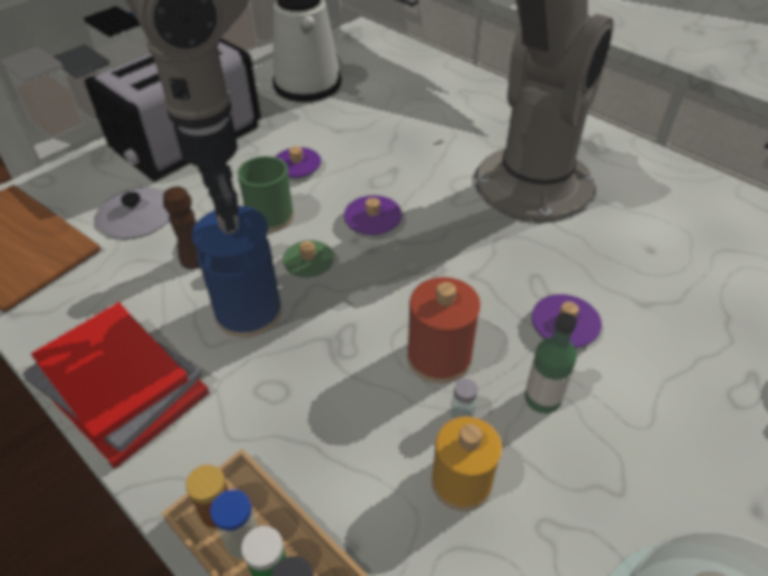

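The blue lid is hovering over the flour canister (232,225). Terracotta (445,310) and mustard (467,440) lids look level and seated. The fingers block the blue lid's far edge, so the scene fit (y off by 11 mm) isn't reliable. I'll lower slowly and watch side forces.

Call:
apply_moves(plan=[[[0,0,0,0.001,-0.001,0.03,1],[0,0,0,0.001,-0.001,0.05,1],[0,0,0,0.001,-0.001,0.065,1],[0,0,0,0.001,-0.001,0.075,1],[0,0,0,0.001,-0.001,0.083,1],[0,0,0,0.001,-0.001,0.09,1],[0,0,0,0.001,-0.001,0.095,1],[0,0,0,0.001,-0.001,0.095,1],[0,0,0,0.001,-0.001,0.095,1]]])

```text
clock: 16.93
tcp_pos: [0.6235, -0.1432, 0.1638]
orientation: [0.548, 3.093, -0.0]
contact_force: [-0.3, -0.0, -2.2]
grip_width: 0.026
```

Call:
apply_moves(plan=[[[0,0,0,0,0,0.002,1],[0,0,0,0,0,0.005,1],[0,0,0,0,0,0.005,1]]])

```text
clock: 17.18
tcp_pos: [0.6236, -0.1437, 0.1621]
orientation: [0.549, 3.092, -0.001]
contact_force: [-0.0, -1.6, 0.1]
grip_width: 0.026
```

Call:
apply_moves(plan=[[[0,0,0,0,0,0.002,1],[0,0,0,0,0,0.003,1],[0,0,0,0,0,0.003,1]]])

```text
clock: 17.43
tcp_pos: [0.6237, -0.1438, 0.1619]
orientation: [0.549, 3.092, -0.0]
contact_force: [-3.3, -1.3, 6.6]
grip_width: 0.0262
```

Seated: z holds at 0.162 with Fz +6.6 N. Releasing.

Call:
apply_moves(plan=[[[0,0,0,0,0,0.001,0.6],[0,0,0,0,0,0.001,0.2],[0,0,0,0,0,0.001,0],[0,0,0,0,0,0.001,0],[0,0,0,0,0,-0.03,0],[0,0,0,0,0,-0.1,0],[0,0,0,0,0,-0.2,0],[0,0,0,0,0,-0.2,0],[0,0,0,0,0,-0.2,0],[0,0,0,0,0,-0.2,0]]])

```text
clock: 18.27
tcp_pos: [0.6234, -0.1429, 0.241]
orientation: [0.548, 3.093, 0.001]
contact_force: [0.5, 0.4, -0.1]
grip_width: 0.043
```

```bash
python3 -c "
from h import *
seated('flour');plan((*LID['coffee'],.24),(*LID['coffee'],.07))"
```

```text
t 18.37 tcp [ 0.6227 -0.1427  0.2395] tilt [-0.0019  0.0004 -1.    ] y [ 0.3434  0.9392 -0.0003] F [ 0.0084  0.0856 -0.5298] w 0.0430
(0.4772, -0.1513, 0.24) -> [ 0.3342 -0.1451 -0.0005] rows 4.0
(0.4772, -0.1513, 0.07) -> [ 0.3333 -0.1449  0.4245] rows 5.0
  ret = _var(a, axis=axis, dtype=dtype, out=out, ddof=ddof,
  arrmean = um.true_divide(arrmean, div, out=arrmean,
  ret = ret.dtype.type(ret / rcount)
```

Call:
apply_moves(plan=[[[0,0,0,0.3335,-0.145,0,0],[0,0,0,0.3335,-0.145,0,0],[0,0,0,0.3335,-0.145,0,0],[0,0,0,0.3335,-0.145,0,0],[0,0,0,0.3335,-0.145,0.05,0],[0,0,0,0.3335,-0.145,0.14,0],[0,0,0,0.3335,-0.145,0.23,0],[0,0,0,0.3335,-0.145,0.32,0],[0,0,0,0.3335,-0.145,0.39,0],[0,0,0,0.3335,-0.145,0.424,0],[0,0,0,0.3335,-0.145,0.424,0],[0,0,0,0.3335,-0.145,0.424,0]]])

```text
clock: 19.37
tcp_pos: [0.477, -0.1517, 0.0699]
orientation: [-0.548, -3.09, 0.001]
contact_force: [-0.4, -0.5, 0.6]
grip_width: 0.0426
```

```bash
python3 -W ignore -c "
from h import *
seated('flour');plan((*LID['coffee'],.028))"
```

```text
seated top [294. 115.] [ 0.6199 -0.1423] rms 0.0005 R 0.0546
seated scene [160. 183.] [ 0.6273 -0.1369] rms 0.0007 R 0.0536
t 19.47 tcp [ 0.4787 -0.152   0.0717] tilt [ 0.001  -0.0003 -1.    ] y [0.3438 0.939  0.0001] F [-0.1622 -0.0694  0.0785] w 0.0423
(0.4772, -0.1513, 0.028) -> [0.0042 0.0003 0.1091] rows 2.0
```

Call:
apply_moves(plan=[[[0,0,0,0.003,0,0.05,0],[0,0,0,0.003,0,0.085,0],[0,0,0,0.003,0,0.106,0],[0,0,0,0.003,0,0.106,0],[0,0,0,0.003,0,0.106,1],[0,0,0,0.003,0,0.106,1],[0,0,0,0.003,0,0.106,1],[0,0,0,0.003,0,0.106,1],[0,0,0,0.003,0,0.106,1],[0,0,0,0.003,0,0.106,1]]])

```text
clock: 20.3
tcp_pos: [0.4777, -0.1518, 0.0296]
orientation: [0.549, 3.092, 0.0]
contact_force: [-0.4, -0.5, 7.0]
grip_width: 0.0261
```

Call:
apply_moves(plan=[[[0,0,0,0,0,-0.05,1],[0,0,0,0,0,-0.15,1],[0,0,0,0,0,-0.25,1],[0,0,0,0,0,-0.35,1],[0,0,0,0,0,-0.4,1],[0,0,0,0,0,-0.4,1],[0,0,0,0,0,-0.4,1],[0,0,0,0,0,-0.4,1]]])

```text
clock: 20.97
tcp_pos: [0.4763, -0.1508, 0.1877]
orientation: [-0.547, -3.092, -0.001]
contact_force: [-0.3, 0.5, -1.5]
grip_width: 0.0259
```

```bash
python3 -c "
from h import *
plan((*CAN['coffee'],.187))"
```

```text
t 20.97 tcp [ 0.4763 -0.1508  0.1877] tilt [-0.0012  0.0006 -1.    ] y [0.3433 0.9392 0.0001] F [-0.3257  0.4815 -1.5351] w 0.0259
(0.4422, -0.3057, 0.187) -> [-0.0528 -0.3929  0.0016] rows 4.0
```

Call:
apply_moves(plan=[[[0,0,0,-0.01,-0.08,0,1],[0,0,0,-0.02,-0.17,0,1],[0,0,0,-0.03,-0.26,0,1],[0,0,0,-0.04,-0.35,0,1],[0,0,0,-0.053,-0.393,0,1],[0,0,0,-0.053,-0.393,0,1],[0,0,0,-0.053,-0.393,0,1],[0,0,0,-0.053,-0.393,0.04,1],[0,0,0,-0.053,-0.393,0.07,1],[0,0,0,-0.053,-0.393,0.07,1],[0,0,0,-0.053,-0.393,0.07,1]]])

```text
clock: 21.88
tcp_pos: [0.4424, -0.3046, 0.1592]
orientation: [-0.545, -3.091, -0.002]
contact_force: [0.7, -1.0, -1.2]
grip_width: 0.0264
```

```bash
python3 -W ignore -c "
from h import *
hover('coffee','scene'); plan((*CAN['coffee'],.1275))"
```

```text
top TCP [ 0.4424 -0.3046] lid px expected [370. 191.]
scene TCP [ 0.4424 -0.3046] lid px expected [172. 101.]
   lid far [177. 118.] [ 0.4494 -0.2945] rms 0.0012 R 0.0424
   can far [177. 118.] [ 0.4165 -0.3453] rms 0.0013 R 0.0450
t 21.98 tcp [ 0.4432 -0.3057  0.1606] tilt [-0.0003  0.0002 -1.    ] y [0.3428 0.9394 0.0001] F [-1.3193 -0.4309 -1.6423] w 0.0262
(0.4422, -0.3057, 0.1275) -> [ 0.0023 -0.0008  0.0826] rows 1.0
```

View pics/h_coffee.png

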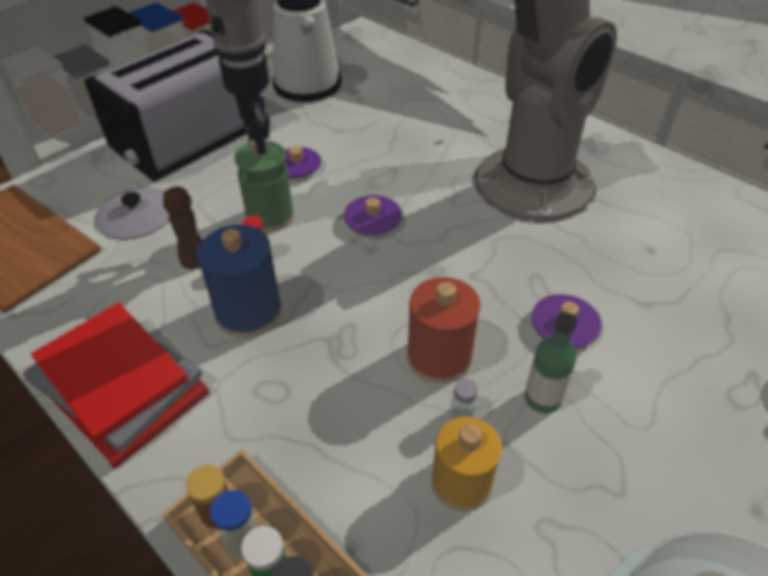

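The green lid is over its canister (263,165), and the other three lids sit home. Lowering.

Call:
apply_moves(plan=[[[0,0,0,0.002,0,0.03,1],[0,0,0,0.002,0,0.045,1],[0,0,0,0.002,0,0.055,1],[0,0,0,0.002,0,0.063,1],[0,0,0,0.002,0,0.07,1],[0,0,0,0.002,0,0.076,1],[0,0,0,0.002,0,0.076,1],[0,0,0,0.002,0,0.076,1]]])

```text
clock: 22.65
tcp_pos: [0.4421, -0.3066, 0.1302]
orientation: [0.549, 3.093, -0.001]
contact_force: [0.2, -2.1, -1.1]
grip_width: 0.0263
```

Call:
apply_moves(plan=[[[0,0,0,0,0,0.003,1],[0,0,0,0,0,0.006,1],[0,0,0,0,0,0.006,1]]])

```text
clock: 22.9
tcp_pos: [0.4423, -0.3069, 0.1282]
orientation: [0.549, 3.092, -0.001]
contact_force: [-1.1, -3.2, 3.8]
grip_width: 0.0261
```

Call:
apply_moves(plan=[[[0,0,0,0,0,0.002,1],[0,0,0,0,0,0.003,1],[0,0,0,0,0,0.003,1]]])

```text
clock: 23.15
tcp_pos: [0.4423, -0.3074, 0.1278]
orientation: [0.55, 3.091, -0.002]
contact_force: [-3.6, -3.1, 12.6]
grip_width: 0.0261
```

Seated at 0.1278 (expected 0.1275, Fz rising steeply). Releasing, retreating and checking.

Call:
apply_moves(plan=[[[0,0,0,0,0,0,0.6],[0,0,0,0,0,0,0.2],[0,0,0,0,0,0,0],[0,0,0,0,0,0,0],[0,0,0,0,0,-0.03,0],[0,0,0,0,0,-0.1,0],[0,0,0,0,0,-0.2,0],[0,0,0,0,0,-0.3,0],[0,0,0,0,0,-0.35,0]]])

```text
clock: 23.9
tcp_pos: [0.4433, -0.3072, 0.2716]
orientation: [0.548, 3.088, -0.002]
contact_force: [0.7, 0.5, -0.5]
grip_width: 0.0425
```

```bash
python3 -c "
from h import *
plan((.50,.03,.27))"
```

```text
t 23.90 tcp [ 0.4433 -0.3072  0.2716] tilt [ 0.0051 -0.0022 -1.    ] y [ 0.3443  0.9389 -0.0003] F [ 0.7328  0.4522 -0.4536] w 0.0425
(0.5, 0.03, 0.27) -> [0.1572 0.8401 0.0029] rows 9.0
```

Call:
apply_moves(plan=[[[0,0,0,0.1,0.8,0,0],[0,0,0,0.1,0.8,0,0],[0,0,0,0.1,0.8,0,0],[0,0,0,0.1,0.8,0,0],[0,0,0,0.1,0.8,0,0],[0,0,0,0.1,0.8,0,0],[0,0,0,0.1,0.8,0,0],[0,0,0,0.1,0.8,0,0],[0,0,0,0.1,0.8,0,0],[0,0,0,0.1,0.8,0,0]]])

```text
clock: 24.73
tcp_pos: [0.5147, 0.0105, 0.2669]
orientation: [-0.541, -3.095, -0.0]
contact_force: [-0.6, -0.3, 0.2]
grip_width: 0.0429
```

```bash
python3 -W ignore -c "
from h import *
for k in SIZE: print(k); seated(k)
a=[r.grab_frame(n)['pixels'] for n in('scene','top')]
cv2.imwrite('pics/end_s.png',cv2.resize(a[0][80:350,90:370],None,fx=2.2,fy=2.2))
cv2.imwrite('pics/end_t.png',cv2.resize(a[1][80:290,60:430],None,fx=2.1,fy=2.1))"
```

```text
flour
seated top [295. 120.] [ 0.6199 -0.1427] rms 0.0005 R 0.0547
sugar
seated top [162. 178.] [0.4697 0.151 ] rms 0.0003 R 0.0501
seated scene [ 54. 327.] [ 1.0156 -0.2074] rms 0.0000 R 0.0510
coffee
seated top [365. 196.] [ 0.4398 -0.3057] rms 0.0005 R 0.0448
tea
seated top [105. 124.] [0.6098 0.3116] rms 0.0003 R 0.0401
seated scene [311. 305.] [0.6137 0.3152] rms 0.0003 R 0.0412
```

View pics/end_s.png

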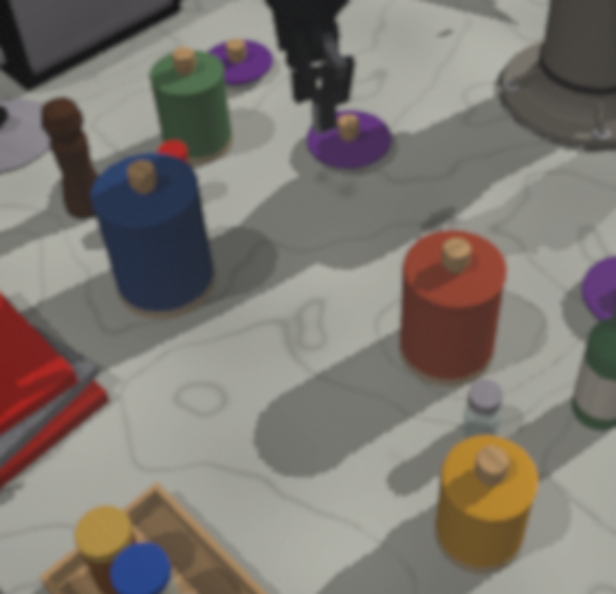

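View pics/end_t.png

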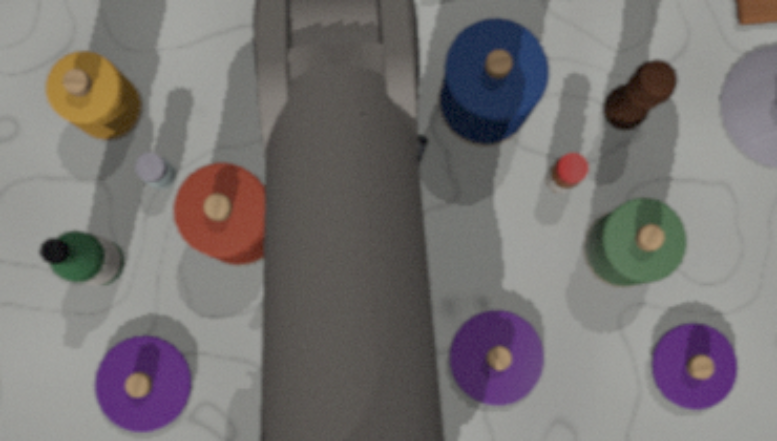

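All four lids sit flush on their own colours, with no gap or tilt. Bottle and mill stand where they were. Seated lid centres in the top view are within 3 mm of where the empty canisters measured.

```bash
python3 -c "
from h import *
print(r.get_obs()['qvel']); r.hand_in()"
```

```text
[-0.0024  0.0009 -0.0033 -0.0016 -0.0013 -0.0005 -0.0013]
the job is handed in; nothing more can be done
```

I put all four lids on the canisters of their own colour, released them, backed the gripper clear and handed the job in at about 25 s on the robot's clock. I left the purple lids, the oil bottle and the pepper mill alone.

- **Seating:** each lid stopped within about 1 mm of its expected seated height, and the wrist force rose on contact.
- **Last pictures:** all four lids look flush and level, and the bottle and mill are standing. In the top view the lid rims are within about 3 mm of where the empty canisters measured.
- **What disagreed:** the two cameras differ by about 5 mm, so I used their average, and the robot's own position agreed with it. The last scene check gave no usable fit for flour, sugar or coffee. The red-brown fit it returned was something else on the bench. Those three therefore rest on the top view and the pictures; flour and sugar also had a good scene fit right after placing.
- **Worth noting:** the coffee lid felt about 3 N of side force as it went in. The hover fits for flour and coffee read about 1 cm off, probably because the gripper hid the lid edge. Both lids still went home.

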